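Tidy the worktop: stack the tin, hang up the pail

TASK

The single square tin standing in front of the hook is in the way: first put it squarely on top of the column of two like tins, edges lined up. Then hang the metal pail by its handle bar on the hook, with the middle of the bar in the hook's seat behind the upturned tip, so that the pail hangs level, free and at rest. Leave the other things on the worktop where they are.

Things in the scene. Friction and masses are not known exactly. Their poses are not given: they have to be found in the camera images.
- hook_stand: steel stand fixed to the worktop; one hook, a flat strip 12 mm wide, juts from a 14 mm post, 196 mm high. Origin on the worktop below the middle of the hook's seat; x runs along the hook from tip to post (axis at x = 95 mm), z up. Level seat x -22 to 22 mm, top at z = 160 mm; upturned tip x -30 to -22 mm, up to z = 182 mm; 12 mm high stop at its back; base plate 90 x 90 x 12 mm under the post
- saddle (a point): middle of the hook's seat, on its top face, 160 mm above the worktop; axes as the stand's
- hook_tip (a point): upper end of the hook's upturned tip (182 mm above the worktop, 26 mm before the middle of the seat)
- pail: open grey metal pail, rim 110 mm across and 65 mm high, foot 84 mm; rigid upright handle: rods at y = -54 and 54 mm rise to a straight wooden bar along y, 14 x 14 mm in section, 104 mm long, centre 132 mm and lower face 125 mm above the underside. Origin at the centre of the underside, z up. Gripping the bar 32 mm from its middle leaves the middle free for the hook; either way round fits
- pail_bar (a point): centre of the pail's handle bar, 132 mm above the pail's underside; axes as the pail's (y along the bar)
- tin_c: closed white square tin, 64 x 64 mm, 65 mm high, one of three alike; origin at the centre of its underside, x and y square to its sides, z up. This is the single one, on the worktop about 120 mm before the hook's seat; the hook's tip near it is higher than the tin, so keep the gripper's wide body across the hook
- tin_a: closed white square tin, 64 x 64 mm, 65 mm high, one of three alike; origin at the centre of its underside, x and y square to its sides, z up. This is the lower one of the column of two; it stands on the worktop
- tin_b: closed white square tin, 64 x 64 mm, 65 mm high, one of three alike; origin at the centre of its underside, x and y square to its sides, z up. This is the upper one of the column of two; its top is 130 mm above the worktop
- salt_pot: small white salt pot, 38 mm wide, 50 mm high, between the task's things; to be left alone; origin at the centre of its underside
- pepper_pot: small dark wooden pepper pot, 38 mm wide, 50 mm high, between the task's things; to be left alone; origin at the centre of its underside
- mug: terracotta mug, 80 mm across, 90 mm high, at the right; to be left alone; origin at the centre of its underside
- spoon: wooden spoon, 240 mm long, lying at the left; to be left alone; origin on its grip line
Things that resemble listed ones, but are neither listed nor needed, are in the scene too. Leave any orange or purple look-alike of the tin_b alone.

How it is judged:
On the way, in this order (a step that is already met when the one before it is completed fails the run):
1. the single tin stands squarely on the column of two and has been let go (horizontal distance between tin_c and tin_b below 0.012 m and z of tin_c in the frame of tin_b between 0.06 and 0.07 m and angle between each of tin_c, tin_b, tin_a's own z axis and vertical below 0.1 rad and (angle between the x axis of tin_c and the x axis of tin_b, either way round below 0.2 rad or angle between the x axis of tin_c and the y axis of tin_b, either way round below 0.2 rad) and horizontal distance between tin_b and tin_a below 0.012 m and z of tin_b in the frame of tin_a between 0.06 and 0.07 m and (angle between the x axis of tin_b and the x axis of tin_a, either way round below 0.2 rad or angle between the x axis of tin_b and the y axis of tin_a, either way round below 0.2 rad) and height (world z) of tin_a below 0.01 m and contact force between the fingers and tin_c below 0.1 N and linear speed of tin_c below 0.03 m/s), for 0.3 s.
2. the pail hangs by its bar in the hook's seat and has been let go (contact force between pail and hook_stand above 0.4 N and x of pail_bar in the frame of hook_stand between -0.024 and 0.024 m and y of pail_bar in the frame of hook_stand between -0.025 and 0.025 m and z of pail_bar in the frame of hook_stand between 0.155 and 0.18 m and height (world z) of pail above 0.015 m and angle between pail's own z axis and vertical below 0.3 rad and linear speed of pail below 0.05 m/s and contact force between the fingers and pail below 0.1 N), for 0.2 s.
At the end, for the whole second after the job is handed in: Three tins in one upright column, the single one on top, each within 12 mm and 0.2 rad of square with the one below; the pail hangs clear of the worktop, its bar in the hook's seat, bar middle within 25 mm of the hook's line, tilt under 0.3 rad; all let go and at rest (all of step 1 and all of step 2); the robot touches nothing.
It fails at once if something else on the worktop (salt or pepper pot, mug, spoon) is moved by more than 40 mm (distance of any of salt_pot, pepper_pot, mug, spoon from where it was at the start of the episode above 0.04 m).
It also fails if it takes over 64 s, if anything falls off the work surface, if the arm or the gripper's body presses on something with over 40 N, if the wrist force passes 120 N, or if a joint passes its speed limit or range.

ROBOT

A 6-joint arm with a two-finger parallel gripper is mounted at the origin on the work surface. World frame = base frame: x ahead of the robot, y to its left, z up, the work surface at z = 0. Lengths are in m, angles in rad, forces in N, time in s.
With the tool pointing down it reaches from about 0.25 to 0.775 m from the base axis. Payload 4 kg.
Tool frame: the origin (TCP) lies at the very end of the fingers, on their centre line; the grasp point (between the pads) lies 19 mm behind it (robot.hold_point_z is the distance from the TCP to the grasp point, in m); z points along the fingers, y is the line along which they close (so a half turn about z gives the same grasp; the last joint's range is limited). The gripper opens to 94 mm and grips with 3 to 60 N. Pads are 16 mm wide; open, the fingers measure 119 mm over their backs; the gripper's body (75 mm by 177 mm) begins 78 mm behind the grasp point.
Start: joints at [1.169, 0.087, 1.371, -0, 1.684, -0.103], TCP at [0.162, 0.526, 0.206] pointing down, gripper open.
Joint ranges: [-3.1, 3.1], [-0.76, 2.03], [0.27, 2.55], [-1.08, 4.22], [0.17, 2.65], [-2.57, 2.57]. Speed limits (rad/s): [2.79, 2.79, 3.14, 3.14, 3.14, 3.14].

INTERFACE

Orientations are given as [roll, pitch, yaw] about the fixed x, y, z axes, in that order (R = Rz(yaw) Ry(pitch) Rx(roll)).
In Python, from bench import robot gives the robot as it stands.
- The arm moves only by the tool carry_out, never from a script. Its argument "steps" is a list of rows, each a list of 3 entries, a list of its own where there are three numbers: the shift along the tool's x, y, z in m, then the turn about the tool's z in units of 10 degrees (1.0 is 10 degrees), then the closure, from -1 (fully open) to 1 (shut). In form: [[[tx, ty, tz], roll, jaw], ...]. A call has 1 to 10 rows; each row is the pose to reach, as a shift and turn from the pose commanded when the call began, along the tool's axes at that moment; what a row does not reach only later rows make up. A row lasts 1/8 s, in which the tool goes at most 62.5 mm and 10.7 degrees, less where a joint would pass 70% of its speed; a pose out of reach is approached as far as the arm can. A call with a gripper value outside its range is refused whole. The fingers move at their own pace and stop on an object; the grip force is fixed at half the most. Time passes only in rows, so rows that repeat a pose let the fingers close. It gives the time, the measured TCP pose, the force, the opening and the grip force at its end, in the units of the state.
- robot.get_obs(): the state, without advancing time (a new reading comes with each control period).
- robot.snapshot(name): name is "side" or "top"; returns a dict with "image" (400x640x3 uint8, red, green, blue), "z_map" (400x640 float32, m along the optical axis (not along the pixel's ray), 0 where there is no reading), "mtx" (3x3 intrinsics, pixels), "D" ([k1, k2, p1, p2, k3] as OpenCV has them; the pictures are not rectified), "R" (3x3) and "t" (3): a world point X has camera coordinates R X + t. Camera axes: x right, y down, z forward; pixel columns grow to the right and rows downward; lengths in m; the calibration is good to about 2 mm. A picture is of the moment at which its call begins.
- robot.close_job(): hands the job in; it is judged then, once.
The state is a dict: "time": time; "joint_positions": joint angles; "qvel": joint speeds; "joint_torque": joint torques, N m; "tool_pos": TCP position; "ee_rot": TCP orientation; "wrist_force": force on the tool from outside, world axes, zero at the start; "wrist_torque": the same for the moment, N m; "width": finger opening in m; "finger_force": force on a finger pad.
Only numpy, scipy, OpenCV 4.12 (cv2) and the standard library are available. Lean on these libraries where they do the work, as an engineer would, in place of code of your own. Each camera call takes 0.05 s, during which the arm holds its last target. There are 200 camera calls.

## Working session

There is one attempt and no reset: what is moved stays moved. The work goes in short steps, Python scripts to look and compute and a tool call to move; the robot and the scene stay as the last step left them, time stands still between calls to the robot, and variables do not carry over. Pictures are saved under pics/ and viewed, at most 13 in all, crops included, and the job is handed in when it is done.

Besides the shell and the picture viewer there is one more tool, called by a JSON object that holds its "op" and its "data". carry_out: Moves the arm, as the interface text tells. Its arguments: {"type":"object","properties":{"steps":{"type":"array","items":{"type":"array"}}},"required":["steps"]}

```bash
mkdir -p pics; ls; python3 - <<'E'
from bench import robot
import cv2, numpy as np
o=robot.get_obs(); print({k:np.round(v,3).tolist() for k,v in o.items()}, robot.hold_point_z)
for n in("top","side"):
    s=robot.snapshot(n); cv2.imwrite(f"pics/{n}0.png",s["image"][:,:,::-1]); np.savez(f"{n}0.npz",**s)
    print(n,np.round(s["mtx"],1).tolist(),s["D"],np.round(s["R"],3).tolist(),(-s["R"].T@s["t"]).round(3))
E
```

```text
pics
{'time': 0.0, 'joint_positions': [1.169, 0.088, 1.372, -0.0, 1.684, -0.103], 'qvel': [0.002, 0.001, 0.002, -0.002, -0.0, -0.002], 'joint_torque': [-0.002, -34.017, -30.243, 0.072, 0.033, -0.0], 'tool_pos': [0.162, 0.525, 0.204], 'ee_rot': [-3.139, -0.0, 2.843], 'wrist_force': [-0.003, 0.025, 0.184], 'wrist_torque': [0.022, 0.008, -0.008], 'finger_force': 0.0, 'width': 0.094} 0.0188
top [[419.4, 0.0, 324.2], [0.0, 419.4, 194.6], [0.0, 0.0, 1.0]] [-0.09944004  0.          0.          0.          0.        ] [[-0.021, -0.999, -0.024], [-0.993, 0.024, -0.119], [0.119, 0.022, -0.993]] [ 0.41  -0.01   1.474]
side [[370.5, 0.0, 318.7], [0.0, 370.5, 202.2], [0.0, 0.0, 1.0]] [0.00749697 0.         0.         0.         0.        ] [[-0.986, -0.165, 0.019], [-0.1, 0.496, -0.863], [0.133, -0.853, -0.506]] [0.463 0.82  0.61 ]
```

View pics/top0.png

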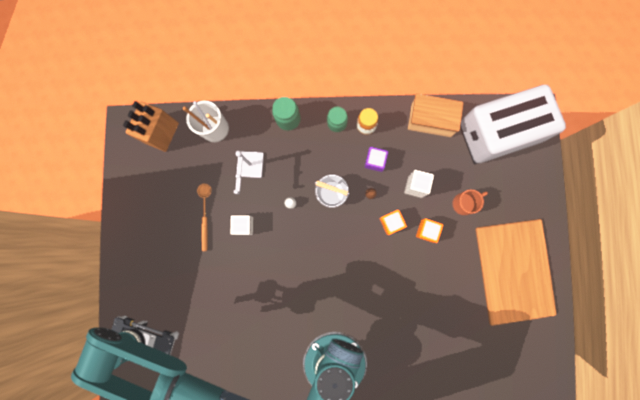

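View pics/side0.png

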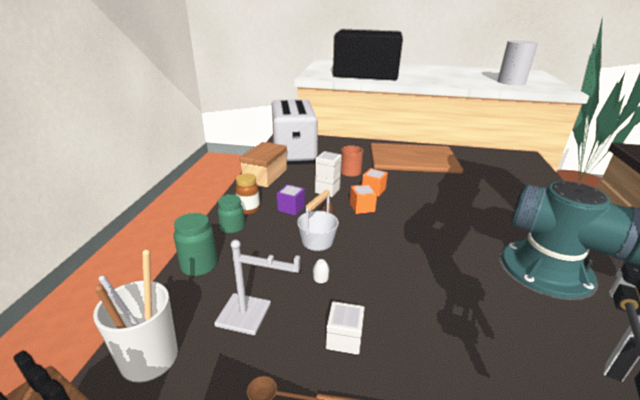

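Top view: white candidates for the single tin are the white tin (241,225), which stands alone before the hook, and the column (420,183). The look-alikes are purple (377,158) and orange (394,222) and (430,230). The stand base is at (250,165), with the hook running from (238,155) to its tip near (238,190). The pail is at (332,190). I choose the white tin at (241,225) and will check it in a crop.

```bash
cat > h.py <<'E'
import numpy as np, cv2
def load(f): return dict(np.load(f))
def world(s):
    h,w=s["z_map"].shape
    uv=np.stack(np.meshgrid(np.arange(w),np.arange(h)),-1).reshape(-1,1,2).astype(np.float64)
    n=cv2.undistortPoints(uv,s["mtx"],s["D"]).reshape(h,w,2)
    z=s["z_map"][...,None].astype(float)
    c=np.concatenate([n*z,z],-1)
    W=(c-s["t"])@s["R"]; W[s["z_map"]<=0]=np.nan
    return W
def ray(s,uv,z):
    n=cv2.undistortPoints(np.array(uv,float).reshape(-1,1,2),s["mtx"],s["D"]).reshape(-1,2)
    d=np.c_[n,np.ones(len(n))]@s["R"]; C=-s["R"].T@s["t"]
    return C+d*((z-C[2])/d[:,2])[:,None]
def blob(W,x,y,z,extra=None):
    m=(abs(W[...,0]-x[0])<x[1])&(abs(W[...,1]-y[0])<y[1])&(W[...,2]>z[0])&(W[...,2]<z[1])
    if extra is not None: m&=extra
    return W[m],m
def rect(P):
    r=cv2.minAreaRect((P[:,:2]*1000).astype(np.float32)); return np.round(r[0],1),np.round(r[1],1),round(r[2],1),len(P),P[:,2].mean().round(4)
E
python3 - <<'E'
from h import *
s=load("top0.npz");W=world(s)
for u,v in[(241,223),(420,180),(332,187),(250,165),(238,157),(238,188),(290,203),(371,193),(377,157)]: print((u,v),W[v,u].round(3))
for f in("top0","side0"):
    s=load(f+".npz");W=world(s)
    im=s["image"].astype(int); white=(im.min(-1)>150)
    print(f)
    print("tin_c",rect(blob(W,(.29,.08),(.29,.06),(.055,.075))[0]))
    P,m=blob(W,(.42,.1),(-.2,.08),(.12,.14)); print("col",len(P) and rect(P))
    P,m=blob(W,(.38,.12),(0,.1),(.115,.15)); print("bar",len(P) and rect(P))
    P,m=blob(W,(.43,.12),(.24,.1),(.14,.21)); print("hook",len(P) and rect(P))
    P,m=blob(W,(.45,.12),(.24,.1),(.006,.02)); print("base",len(P) and rect(P))
i=cv2.imread("pics/top0.png");j=cv2.imread("pics/side0.png")
a=cv2.resize(i[140:240,215:315],None,fx=4,fy=4,interpolation=2);b=cv2.resize(j[220:370,200:400],(400,300))
b=cv2.copyMakeBorder(b,0,100,0,0,0); cv2.imwrite("pics/c1.png",np.hstack([a,b]))
E
```

```text
(241, 223) [0.489 0.304 0.068]
(420, 180) [ 0.612 -0.292  0.13 ]
(332, 187) [ 0.595 -0.006  0.138]
(250, 165) [0.697 0.284 0.018]
(238, 157) [0.697 0.295 0.158]
(238, 188) [0.595 0.293 0.165]
(290, 203) [0.556 0.14  0.045]
(371, 193) [ 0.584 -0.139  0.046]
(377, 157) [ 0.705 -0.162  0.065]
top0
tin_c (array([0., 0.]), array([0., 0.]), 0.0, 0, np.float64(nan))
col 0
bar 0
hook 0
base (array([451.8, 235.7]), array([237.6, 192. ]), 0.7, 73, np.float64(0.0083))
side0
tin_c (array([0., 0.]), array([0., 0.]), 0.0, 0, np.float64(nan))
col 0
bar 0
hook 0
base (array([551.8, 155.9]), array([32.5, 11.3]), 35.4, 54, np.float64(0.0131))h.py:20: RuntimeWarning: Mean of empty slice.
  r=cv2.minAreaRect((P[:,:2]*1000).astype(np.float32)); return np.round(r[0],1),np.round(r[1],1),round(r[2],1),len(P),P[:,2].mean().round(4)
  ret = ret.dtype.type(ret / rcount)
```

View pics/c1.png

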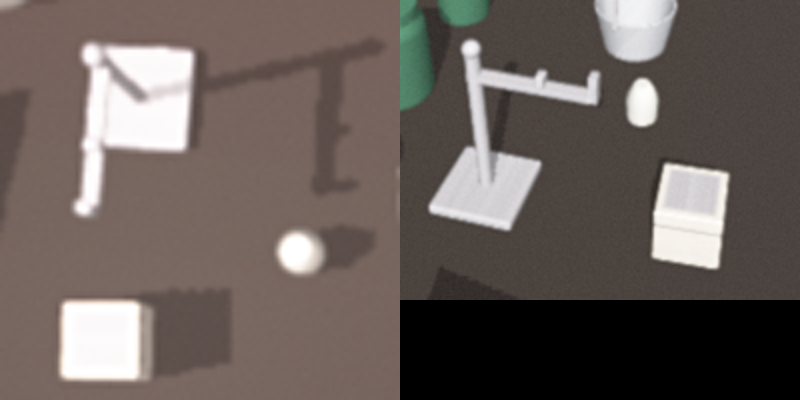

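The crop confirms it: a white tin stands alone below the hook tip. The tip is at top-view px (236,192), the post top at (238,153) and the tin's top face spans about (230..250, 215..235). Next I measure more precisely.

```bash
python3 - <<'E'
from h import *
for f in("top0","side0"):
    s=load(f+".npz");W=world(s); print(f)
    for n,a in dict(tin_c=((.49,.06),(.3,.06),(.058,.073)),col=((.612,.07),(-.29,.07),(.122,.138)),bar=((.595,.07),(0,.08),(.13,.15)),
      rim=((.595,.08),(0,.08),(.055,.075)),base=((.7,.08),(.28,.08),(.008,.02)),hook=((.64,.07),(.29,.03),(.15,.2)),post=((.7,.02),(.29,.03),(.1,.21)),
      salt=((.556,.04),(.14,.04),(.02,.06)),pepper=((.584,.04),(-.139,.04),(.02,.06)),purple=((.7,.06),(-.162,.06),(.058,.073)),
      or1=((.5,.06),(-.19,.06),(.058,.073)),or2=((.48,.06),(-.3,.06),(.058,.073))).items():
        P,m=blob(W,*a); print(n,rect(P) if len(P)>3 else 0, P[:,:2].mean(0).round(3) if len(P) else "")
s=load("top0.npz"); g=s["image"].min(-1)
print("tip,posttop",ray(s,[(236,191.5)],.182).round(3),ray(s,[(238,153)],.196).round(3))
# subpixel threshold of tin tops and bar in upscaled image
def poly(s,box,z,thr,ch=None):
    u0,v0,u1,v1=box; k=8
    im=(s["image"].min(-1) if ch is None else ch)[v0:v1,u0:u1]
    b=cv2.resize(im.astype(np.uint8),None,fx=k,fy=k,interpolation=cv2.INTER_CUBIC)
    c=max(cv2.findContours((b>thr).astype(np.uint8),0,2)[0],key=cv2.contourArea).reshape(-1,2)
    uv=(c+.5)/k-.5+[u0,v0]; return rect(ray(s,uv,z))
print("tin_c",[poly(s,(222,208,262,245),.065,t) for t in(180,215,230)])
print("col",[poly(s,(398,165,440,202),.13,t) for t in(180,215,230)])
im=s["image"].astype(int); yel=np.clip((im[...,0]-im[...,2])*3,0,255)
print("bar",[poly(s,(308,170,358,210),.139,t,yel) for t in(80,120,160)])
E
```

```text
top0
tin_c (array([484.6, 310.5]), array([66.8, 64.6]), 89.0, 356, np.float64(0.0641)) [0.485 0.31 ]
col (array([ 608. , -296.8]), array([65.5, 65.5]), 74.0, 400, np.float64(0.1297)) [ 0.607 -0.296]
bar (array([593.1,  -6.3]), array([110.2,  14.4]), 70.3, 153, np.float64(0.1381)) [ 0.593 -0.005]
rim (array([593.6,  -3.2]), array([105.2, 107.1]), 80.4, 131, np.float64(0.0622)) [ 0.598 -0.003]
base (array([707.2, 293.9]), array([141.2, 100.3]), 74.2, 396, np.float64(0.0122)) [0.701 0.279]
hook (array([644.3, 292.8]), array([ 16.2, 131. ]), 84.4, 202, np.float64(0.1653)) [0.648 0.291]
post (array([696.3, 287.8]), array([15.8, 33.6]), 79.2, 75, np.float64(0.1635)) [0.698 0.286]
salt (array([560.4, 140.8]), array([34.9, 34.3]), 44.1, 93, np.float64(0.041)) [0.559 0.14 ]
pepper (array([ 585.3, -140.3]), array([35.3, 34.1]), 89.3, 94, np.float64(0.0412)) [ 0.585 -0.139]
purple (array([ 704.5, -161.8]), array([64.3, 65. ]), 75.2, 343, np.float64(0.0647)) [ 0.704 -0.162]
or1 (array([ 482.4, -210.1]), array([64.1, 62.5]), 22.8, 341, np.float64(0.0648)) [ 0.483 -0.209]
or2 (array([ 456., -300.]
[... 1310 characters left out ...]
[(array([483.7, 309.4]), array([67.6, 66. ]), 88.8, 84, np.float64(0.065)), (array([483.7, 309.6]), array([64.6, 63.5]), 88.8, 50, np.float64(0.065)), (array([483.6, 309.7]), array([63.2, 62.2]), 88.7, 56, np.float64(0.065))]
col [(array([ 601.6, -289.2]), array([79.1, 83.3]), 74.0, 349, np.float64(0.13)), (array([ 606.5, -295.3]), array([67.6, 68.2]), 74.4, 301, np.float64(0.13)), (array([ 606.9, -295.9]), array([65.5, 66. ]), 74.3, 286, np.float64(0.13))]
bar [(array([593.9,  -3.7]), array([113.8,  23. ]), 70.1, 338, np.float64(0.139)), (array([592.2,  -3.2]), array([110.9,  20.7]), 68.1, 344, np.float64(0.139)), (array([592. ,  -3.2]), array([108.9,  19.1]), 68.1, 321, np.float64(0.139))]
```

```bash
cat >> h.py <<'E'
def go(x,y,z,yawdeg):
    from bench import robot
    o=robot.get_obs(); p=o["tool_pos"]; w=o["ee_rot"][2]
    d=np.array([x,y,z])-p; c,s_=np.cos(w),np.sin(w)
    t=[c*d[0]+s_*d[1], s_*d[0]-c*d[1], -d[2]]
    print("shift",np.round(t,4),"roll",round(-((yawdeg-np.degrees(w)+180)%360-180)/10,3),"t",round(o["time"],2))
E
python3 -c "
from h import *
go(.4845,.311,.14,178.8)"
```

```text
shift [-0.3715 -0.1097  0.0644] roll -1.592 t 0.1
```

{"op": "carry_out", "data": {"steps": [[[-0.3715,-0.1097,0.0],-1.59,-1],[[-0.3715,-0.1097,0.0],-1.59,-1],[[-0.3715,-0.1097,0.0],-1.59,-1],[[-0.3715,-0.1097,0.0],-1.59,-1],[[-0.3715,-0.1097,0.0],-1.59,-1],[[-0.3715,-0.1097,0.0],-1.59,-1],[[-0.3715,-0.1097,0.0],-1.59,-1],[[-0.3715,-0.1097,0.064],-1.59,-1],[[-0.3715,-0.1097,0.064],-1.59,-1],[[-0.3715,-0.1097,0.064],-1.59,-1]]}}

```text
time: 1.35
tool_pos: [0.4847, 0.3125, 0.143]
ee_rot: [3.141, 0.001, 3.122]
wrist_force: [-0.2, 0.5, 1.6]
width: 0.0944
finger_force: 0.0
```

{"op": "carry_out", "data": {"steps": [[[0,0.0015,0.06],0,-1],[[0,0.0015,0.12],0,-1],[[0,0.0015,0.12],0,-1],[[0,0.0015,0.12],0,1],[[0,0.0015,0.12],0,1],[[0,0.0015,0.12],0,1],[[0,0.0015,0.12],0,1],[[0,0.0015,0.12],0,1]]}}

```text
time: 2.35
tool_pos: [0.4863, 0.3132, 0.024]
ee_rot: [3.14, 0.004, 3.12]
wrist_force: [0.4, -0.7, 5.2]
width: 0.064
finger_force: 30.0
```

```bash
python3 -c "
from h import *
go(.4845,.311,.225,178.8)"
```

```text
shift [ 0.0017 -0.0023 -0.201 ] roll -0.003 t 2.35
```

{"op": "carry_out", "data": {"steps": [[[0,0,-0.05],0,1],[[0,0,-0.1],0,1],[[0,0,-0.15],0,1],[[0,0,-0.19],0,1],[[0,0,-0.19],0,1],[[0,0,-0.19],0,1]]}}

```text
time: 3.1
tool_pos: [0.4839, 0.3126, 0.2093]
ee_rot: [-3.14, -0.003, 3.12]
wrist_force: [-0.5, 0.2, -1.4]
width: 0.0637
finger_force: 30.0
```

```bash
python3 -c "
from h import *
go(.607,-.2945,.215,164)"
```

```text
shift [-0.136  -0.6043 -0.0057] roll 1.478 t 3.1
```

{"op": "carry_out", "data": {"steps": [[[-0.014,-0.06,-0.006],0.15,1],[[-0.027,-0.12,-0.006],0.3,1],[[-0.04,-0.18,-0.006],0.45,1],[[-0.054,-0.24,-0.006],0.6,1],[[-0.067,-0.3,-0.006],0.75,1],[[-0.081,-0.36,-0.006],0.9,1],[[-0.095,-0.42,-0.006],1.05,1],[[-0.108,-0.48,-0.006],1.2,1],[[-0.122,-0.54,-0.006],1.35,1],[[-0.136,-0.6043,-0.006],1.48,1]]}}

```text
time: 4.35
tool_pos: [0.6063, -0.2921, 0.2133]
ee_rot: [3.139, -0.006, 2.861]
wrist_force: [1.3, -0.1, -2.1]
width: 0.0639
finger_force: 30.0
```

{"op": "carry_out", "data": {"steps": [[[0,0,0],0,1],[[0,0,0],0,1],[[0,0,0],0,1]]}}

```text
time: 4.72
tool_pos: [0.607, -0.2891, 0.2167]
ee_rot: [3.141, -0.002, 2.864]
wrist_force: [0.1, 0.3, -2.3]
width: 0.0635
finger_force: 30.0
```

```bash
python3 - <<'E'
from h import *
from bench import robot
s=robot.snapshot("side");np.savez("side1.npz",**s)
i=s["image"][90:240,260:420,::-1]; cv2.imwrite("pics/s1.png",cv2.resize(i,None,fx=4,fy=4,interpolation=2))
W=world(s)
P,m=blob(W,(.607,.05),(-.295,.06),(.03,.25),s["image"].min(-1)>130)
for a,b in((.02,.12),(.14,.24)):
    k=(P[:,2]>a)&(P[:,2]<b); print(rect(P[k]),P[k].max(0).round(3),P[k].min(0).round(3))
go(.607,-.2945,.155,164)
E
```

```text
(array([ 597.8, -275. ]), array([89.5, 51.8]), 27.4, 596, np.float64(0.0756)) [ 0.648 -0.251  0.12 ] [ 0.569 -0.319  0.03 ]
(array([ 593.9, -265.5]), array([89.8, 48.3]), 29.3, 391, np.float64(0.2154)) [ 0.642 -0.239  0.24 ] [ 0.567 -0.309  0.189]
shift [-0.0013 -0.0052  0.0624] roll 0.01 t 4.78
```

View pics/s1.png

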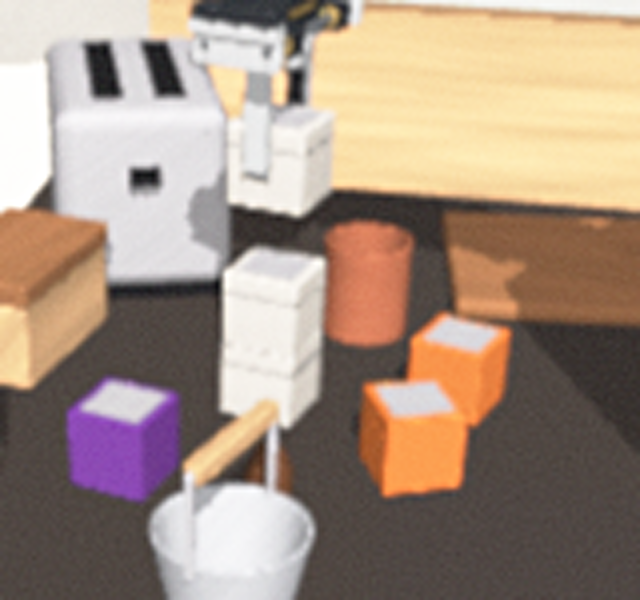

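Side crop: the held tin (about (280,160)) hangs upright, roughly above the column top (272,270). I'll compare their front edges by rays in this view.

```bash
python3 - <<'E'
from h import *
s=load("side1.npz");W=world(s)
P,m=blob(W,(.6,.07),(-.27,.08),(.03,.27),s["image"].min(-1)>110)
# silhouette columns: left/right edges in pixels per row
g=s["image"].min(-1).astype(int)
for v in (136,138,140,158,162,166,176,180,184,188):
    r=g[v,305:350]; print(v,r.tolist())
f=lambda cx,cy,z:ray(s,[(260+(cx+.5)/4-.5,90+(cy+.5)/4-.5)],z).round(4)[0]
print("tin bottom front vertex",f(300,214,.193),"col bottom front",f(290,428,0),"col top front",f(303,278,.13))
E
```

```text
136 [226, 226, 228, 224, 216, 202, 203, 203, 179, 154, 142, 161, 219, 232, 234, 231, 234, 233, 233, 232, 229, 218, 228, 234, 232, 234, 236, 235, 234, 233, 224, 207, 196, 197, 196, 197, 194, 185, 158, 147, 151, 148, 149, 149, 153]
138 [224, 225, 224, 186, 153, 151, 156, 152, 155, 148, 140, 159, 220, 234, 234, 232, 233, 234, 235, 235, 236, 233, 233, 232, 233, 233, 233, 232, 235, 234, 223, 200, 195, 199, 193, 177, 149, 103, 59, 43, 46, 50, 51, 50, 53]
140 [225, 222, 187, 161, 155, 151, 156, 154, 154, 149, 147, 155, 195, 213, 207, 205, 224, 237, 240, 236, 237, 235, 234, 234, 234, 235, 233, 234, 235, 234, 219, 206, 204, 178, 133, 81, 51, 44, 47, 48, 47, 49, 47, 48, 42]
158 [199, 197, 194, 193, 194, 190, 185, 188, 174, 133, 147, 241, 247, 241, 237, 240, 238, 233, 228, 223, 227, 224, 222, 219, 217, 216, 218, 212, 218, 225, 232, 239, 236, 222, 205, 191, 129, 72, 65, 80, 79, 81, 88, 90, 90]
162 [41, 36, 37, 39, 35, 41, 37, 38, 36, 28, 114, 219, 229, 229, 229, 233, 235, 236, 236, 236, 236, 237, 236, 238, 238, 239, 237, 240, 243, 227, 202, 196, 193, 187, 185, 165, 105, 68, 75, 80, 88, 83, 89, 9
[... 492 characters left out ...]
, 226, 230, 231, 234, 232, 236, 236, 237, 237, 236, 236, 234, 238, 242, 226, 197, 184, 174, 181, 193, 172, 114, 66, 61, 65, 65, 64, 66, 68, 66, 63]
184 [66, 70, 67, 70, 63, 68, 65, 61, 59, 95, 182, 232, 238, 235, 236, 234, 235, 236, 235, 236, 236, 231, 231, 233, 227, 226, 220, 209, 188, 194, 200, 203, 202, 193, 155, 99, 64, 62, 70, 66, 66, 68, 62, 65, 64]
188 [70, 62, 66, 68, 66, 68, 65, 65, 61, 96, 181, 228, 234, 234, 232, 235, 233, 235, 235, 235, 233, 232, 232, 233, 236, 237, 234, 225, 205, 197, 200, 200, 203, 187, 139, 78, 66, 69, 65, 66, 64, 64, 68, 64, 66]
tin bottom front vertex [ 0.583  -0.2443  0.193 ] col bottom front [ 0.5846 -0.2527  0.    ] col top front [ 0.581  -0.2676  0.13  ]
```

{"op": "carry_out", "data": {"steps": [[[-0.0027,-0.0024,0.03],0.0,1],[[-0.0027,-0.0024,0.05],0.0,1],[[-0.0027,-0.0024,0.058],0.0,1],[[-0.0027,-0.0024,0.058],0.0,1],[[-0.0027,-0.0024,0.061],0.0,1],[[-0.0027,-0.0024,0.061],0.0,1],[[-0.0027,-0.0024,0.061],0.0,1]]}}

```text
time: 5.65
tool_pos: [0.6093, -0.2941, 0.1571]
ee_rot: [-3.141, 0.001, 2.862]
wrist_force: [-0.4, 0.2, -1.4]
width: 0.0637
finger_force: 30.0
```

{"op": "carry_out", "data": {"steps": [[[0.0005,0.0015,0.0],0.0,1],[[0.0005,0.0015,0.002],0.0,1],[[0.0005,0.0015,0.003],0.0,1],[[0.0005,0.0015,0.003],0.0,1]]}}

```text
time: 6.15
tool_pos: [0.6092, -0.2923, 0.154]
ee_rot: [3.141, 0.001, 2.862]
wrist_force: [0.2, 1.3, 0.6]
width: 0.0642
finger_force: 30.0
```

```bash
python3 - <<'E'
from h import *
from bench import robot
s=robot.snapshot("side");np.savez("side2.npz",**s);print(robot.get_obs()["wrist_force"],robot.get_obs()["tool_pos"])
i=s["image"][110:210,290:365,::-1]; cv2.imwrite("pics/s2.png",cv2.resize(i,None,fx=6,fy=6,interpolation=2))
E
```

```text
[-0.05005755  1.13545718  1.01556883] [ 0.60919836 -0.29231185  0.15404978]
```

View pics/s2.png

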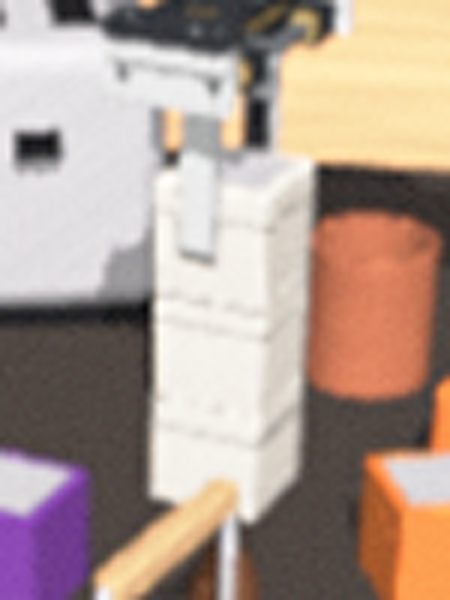

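The tin sits flush on the column with straight edges on left and right (crop u 155 and 305) and there is contact. Next I release it and rise.

{"op": "carry_out", "data": {"steps": [[[0,0,0],0,-1],[[0,0,0],0,-1],[[0,0,0],0,-1],[[0,0,0],0,-1],[[0,0,-0.03],0,-1],[[0,0,-0.08],0,-1],[[0,0,-0.12],0,-1],[[0,0,-0.12],0,-1]]}}

```text
time: 7.2
tool_pos: [0.6104, -0.2931, 0.2789]
ee_rot: [-3.139, 0.009, 2.862]
wrist_force: [0.3, -0.4, 0.4]
width: 0.0938
finger_force: 0.0
```

```bash
python3 - <<'E'
from h import *
# grip point: bar centre (.593,-.002), bar dir 69.3deg; grip 32 mm toward -y side and +y side
b=np.radians(69.3); d=np.array([np.cos(b),np.sin(b)])
for k in(-.032,.032): print(np.array([.593,-.001])+k*d)
p=np.array([.593,-.001])-.032*d
go(p[0],p[1],.22,69.3)
E
```

```text
[ 0.5816888  -0.03093421]
[0.6043112  0.02893421]
shift [0.0999 0.2441 0.0589] roll 9.468 t 7.2
```

{"op": "carry_out", "data": {"steps": [[[0.02,0.049,0],1,-1],[[0.04,0.098,0],2,-1],[[0.06,0.147,0],3,-1],[[0.08,0.195,0],4,-1],[[0.1,0.244,0],5,-1],[[0.1,0.244,0.02],6,-1],[[0.1,0.244,0.04],7,-1],[[0.1,0.244,0.059],8,-1],[[0.1,0.244,0.059],9,-1],[[0.1,0.244,0.059],9.47,-1]]}}

```text
time: 8.45
tool_pos: [0.5791, -0.03, 0.2116]
ee_rot: [-3.137, 0.001, 1.206]
wrist_force: [0.2, 0.0, -0.6]
width: 0.094
finger_force: 0.0
```

{"op": "carry_out", "data": {"steps": [[[0,0,0],0,-1],[[0,0,0],0,-1]]}}

```text
time: 8.7
tool_pos: [0.5798, -0.0302, 0.2134]
ee_rot: [-3.14, 0.0, 1.21]
wrist_force: [0.0, 0.4, -0.5]
width: 0.0942
finger_force: 0.0
```

```bash
python3 - <<'E'
from h import *
from bench import robot
s=robot.snapshot("side");np.savez("side3.npz",**s)
i=s["image"][100:250,240:400,::-1]; cv2.imwrite("pics/s3.png",cv2.resize(i,None,fx=4,fy=4,interpolation=2))
go(.5817,-.031,.113,69.3)
E
```

```text
shift [-1.000e-04  1.900e-03  1.008e-01] roll 0.003 t 8.75
```

View pics/s3.png

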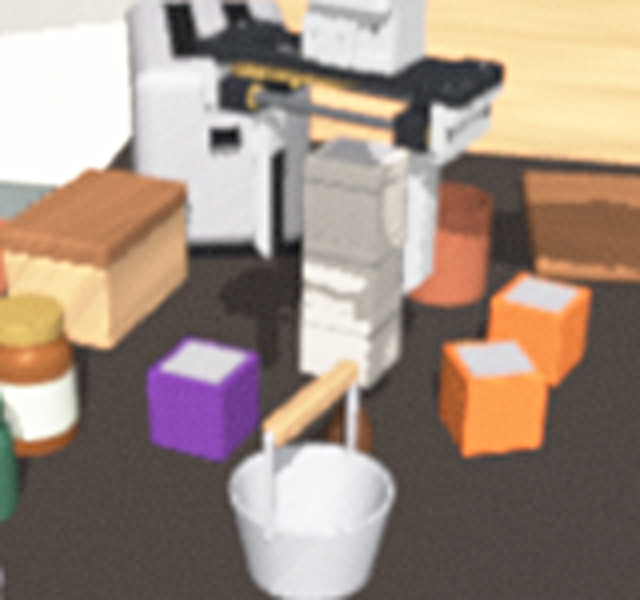

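The tins stand straight in a column at crop (350,265). The pail bar runs from (265,435) to (355,370), below and between the open fingers. Next I descend and grip it.

{"op": "carry_out", "data": {"steps": [[[0,0.002,0.04],0,-1],[[0,0.002,0.08],0,-1],[[0,0.002,0.1],0,-1],[[0,0.002,0.1],0,-1],[[0,0.002,0.1],0,1],[[0,0.002,0.1],0,1],[[0,0.002,0.1],0,1],[[0,0.002,0.1],0,1],[[0,0.002,0.1],0,1],[[0,0.002,0.1],0,1]]}}

```text
time: 10.0
tool_pos: [0.5821, -0.0309, 0.1145]
ee_rot: [-3.142, -0.0, 1.209]
wrist_force: [-0.0, -0.4, 0.1]
width: 0.0373
finger_force: 0.0
```

{"op": "carry_out", "data": {"steps": [[[0,0,0],0,1],[[0,0,0],0,1],[[0,0,-0.03],0,1],[[0,0,-0.06],0,1],[[0,0,-0.09],0,1],[[0,0,-0.09],0,1]]}}

```text
time: 10.75
tool_pos: [0.5834, -0.0311, 0.2068]
ee_rot: [3.137, -0.001, 1.209]
wrist_force: [-0.2, -1.0, -2.9]
width: 0.0141
finger_force: 30.0
```

```bash
python3 - <<'E'
from h import *
from bench import robot
s=robot.snapshot("side");np.savez("side4.npz",**s)
i=s["image"][100:250,240:400,::-1]; cv2.imwrite("pics/s4.png",cv2.resize(i,None,fx=4,fy=4,interpolation=2))
E
```

```text
(no output)
```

View pics/s4.png

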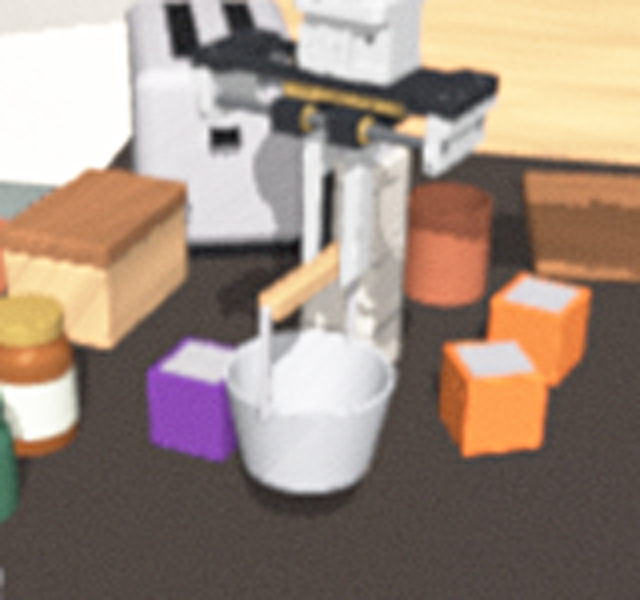

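The pail is gripped near the end of its bar, level at crop (310,400), and the column is still standing. Next is the point in front of the hook.

```bash
python3 - <<'E'
from h import *
go(.4963,.2751,.2,85.3)
E
```

```text
shift [ 0.2559 -0.1888  0.0045] roll -1.602 t 10.8
```

{"op": "carry_out", "data": {"steps": [[[0.035,-0.027,0],-0.2,1],[[0.075,-0.055,0],-0.4,1],[[0.115,-0.085,0],-0.7,1],[[0.155,-0.115,0],-1.0,1],[[0.19,-0.14,0],-1.2,1],[[0.22,-0.163,0],-1.4,1],[[0.245,-0.18,0],-1.6,1],[[0.256,-0.189,0.004],-1.6,1],[[0.256,-0.189,0.004],-1.6,1],[[0.256,-0.189,0.004],-1.6,1]]}}

```text
time: 12.05
tool_pos: [0.4961, 0.2742, 0.1997]
ee_rot: [-3.141, 0.001, 1.487]
wrist_force: [-0.1, -0.6, -2.8]
width: 0.014
finger_force: 30.0
```

```bash
python3 - <<'E'
from h import *
from bench import robot
for n in("side","top"):
    s=robot.snapshot(n);np.savez(n+"5.npz",**s)
    if n=="side": cv2.imwrite("pics/s5.png",cv2.resize(s["image"][180:340,180:400,::-1],None,fx=3.5,fy=3.5,interpolation=2))
    W=world(s); im=s["image"].astype(int); yel=(im[...,0]-im[...,2]>45)&(im[...,0]>140)
    for nm,P in(("bar",blob(W,(.5,.06),(.31,.08),(.18,.24),yel)[0]),("hook",blob(W,(.645,.07),(.295,.03),(.145,.2),im.min(-1)>110)[0])):
        print(n,nm,rect(P) if len(P)>3 else 0)
go(.4963,.2751,.185,85.3)
E
```

```text
side bar (array([499.9, 307.3]), array([105.6,  14. ]), 85.2, 353, np.float64(0.2137))
side hook (array([644. , 295.9]), array([ 16. , 131.5]), 86.1, 693, np.float64(0.1623))
top bar (array([497.6, 258.4]), array([15.8, 12.7]), 4.3, 19, np.float64(0.2197))
top hook (array([663.7, 291.1]), array([14.8, 97.9]), 85.1, 154, np.float64(0.1651))
shift [ 0.0008 -0.0001  0.0154] roll -0.013 t 12.15
```

View pics/s5.png

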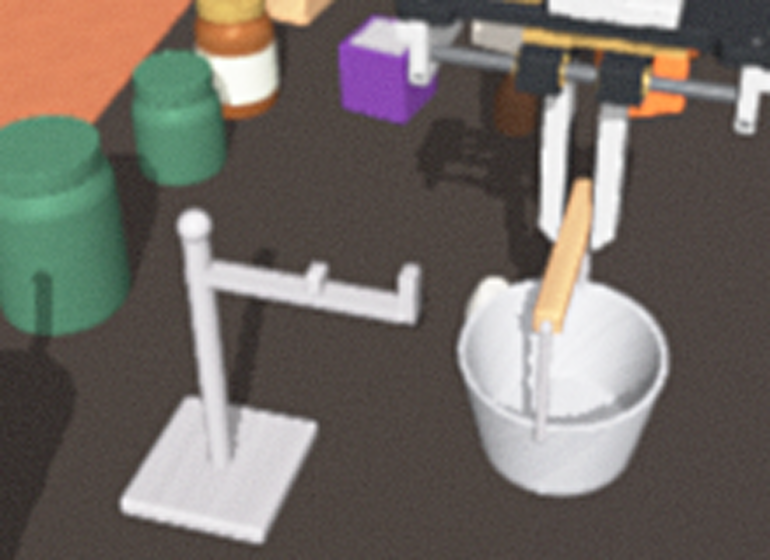

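The pail is level in front of the hook. The bar runs in the crop from (547,322) to (583,185), the hook tip is at (410,270), and the hook points at the bar's middle. The offset from bar to seat is (0.108, -0.009). I lower it 13 mm, then thread it forward.

{"op": "carry_out", "data": {"steps": [[[0,0,0.013],0,1],[[0,0,0.013],0,1],[[0.0005,0.02,0.013],0,1],[[0.0005,0.045,0.013],0,1],[[0.0005,0.07,0.013],0,1],[[0.0005,0.092,0.013],0,1],[[0.0005,0.105,0.013],0,1],[[0.0005,0.108,0.013],0,1],[[0.0005,0.108,0.013],0,1],[[0.0005,0.108,0.013],0,1]]}}

```text
time: 13.4
tool_pos: [0.603, 0.2672, 0.1878]
ee_rot: [-3.142, -0.0, 1.489]
wrist_force: [0.0, 0.6, -2.8]
width: 0.0135
finger_force: 30.0
```

```bash
python3 - <<'E'
from h import *
from bench import robot
s=robot.snapshot("side");np.savez("side6.npz",**s)
cv2.imwrite("pics/s6.png",cv2.resize(s["image"][180:340,180:400,::-1],None,fx=3.5,fy=3.5,interpolation=2))
W=world(s); im=s["image"].astype(int); yel=(im[...,0]-im[...,2]>45)&(im[...,0]>140)
print(rect(blob(W,(.61,.06),(.3,.08),(.16,.24),yel)[0]))
E
```

```text
(array([606.4, 300.6]), array([101.7,  15.3]), 86.1, 342, np.float64(0.2009))
```

View pics/s6.png

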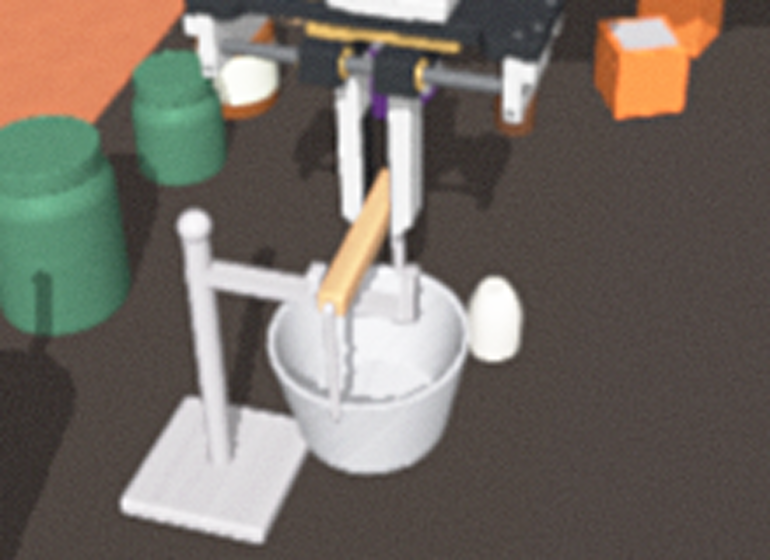

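The bar is now above the seat, between the tip (408,290) and the stop (316,275), within 3 mm of the seat middle. Lowering.

{"op": "carry_out", "data": {"steps": [[[-0.001,0.001,0.012],0,1],[[-0.001,0.001,0.024],0,1],[[-0.001,0.001,0.032],0,1],[[-0.001,0.001,0.035],0,1],[[-0.001,0.001,0.037],0,1],[[-0.001,0.001,0.037],0,1],[[-0.001,0.001,0.037],0,1]]}}

```text
time: 14.32
tool_pos: [0.604, 0.2653, 0.1537]
ee_rot: [3.141, 0.0, 1.488]
wrist_force: [-5.2, -3.5, 8.1]
width: 0.0139
finger_force: 30.0
```

```bash
python3 - <<'E'
from h import *
from bench import robot
s=robot.snapshot("side")
cv2.imwrite("pics/s7.png",cv2.resize(s["image"][210:320,225:325,::-1],None,fx=5,fy=5,interpolation=2))
W=world(s); im=s["image"].astype(int); yel=(im[...,0]-im[...,2]>45)&(im[...,0]>140)
print(rect(blob(W,(.61,.06),(.3,.08),(.13,.24),yel)[0]),robot.get_obs()["wrist_force"],robot.get_obs()["tool_pos"])
E
```

```text
(array([607. , 298.9]), array([100.9,  15.3]), 86.9, 306, np.float64(0.1702)) [-4.65571826 -3.50953445  9.12004358] [0.60404085 0.26529411 0.15372325]
```

View pics/s7.png

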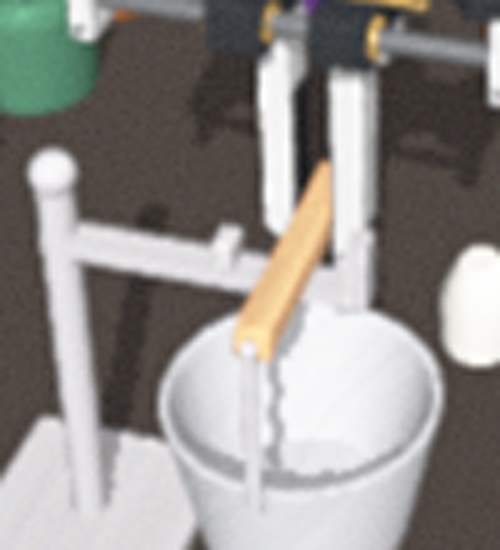

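The bar lies across the seat between the stop (crop (228,245)) and the tip (360,270), and the hook carries the load. Releasing.

{"op": "carry_out", "data": {"steps": [[[0,0,-0.002],0,1],[[0,0,-0.002],0,0.6],[[0,0,-0.002],0,0.2],[[0,0,-0.002],0,-0.2],[[0,0,-0.002],0,-0.5],[[0,0,-0.002],0,-0.5],[[0,0,-0.002],0,-0.5],[[0,0,-0.002],0,-0.5]]}}

```text
time: 15.38
tool_pos: [0.6045, 0.2659, 0.1525]
ee_rot: [3.142, -0.0, 1.488]
wrist_force: [-0.3, -0.2, 0.4]
width: 0.0702
finger_force: 0.0
```

{"op": "carry_out", "data": {"steps": [[[0,0,-0.03],0,-0.5],[[0,0,-0.07],0,-0.5],[[0,0,-0.11],0,-0.5],[[0,0,-0.15],0,-0.5],[[-0.1,0,-0.15],0,-0.5],[[-0.15,0,-0.15],0,-0.5],[[-0.2,-0.1,-0.15],0,-0.5],[[-0.2,-0.15,-0.15],0,-0.5],[[-0.2,-0.15,-0.15],0,-0.5],[[-0.2,-0.15,-0.15],0,-0.5]]}}

```text
time: 16.62
tool_pos: [0.4366, 0.0785, 0.3039]
ee_rot: [3.138, -0.001, 1.487]
wrist_force: [0.1, -0.7, 0.0]
width: 0.0707
finger_force: 0.0
```

```bash
python3 - <<'E'
from h import *
from bench import robot
s=robot.snapshot("side")
cv2.imwrite("pics/s8.png",cv2.resize(s["image"][110:350,180:400,::-1],None,fx=2.5,fy=2.5,interpolation=2))
W=world(s); im=s["image"].astype(int); yel=(im[...,0]-im[...,2]>45)&(im[...,0]>140)
print("side bar",rect(blob(W,(.61,.06),(.3,.08),(.13,.24),yel)[0]))
t=robot.snapshot("top");T=world(t)
print("top tin",rect(blob(T,(.607,.06),(-.29,.07),(.185,.205))[0]),"bar",rect(blob(T,(.61,.03),(.3,.08),(.165,.182),t["image"][...,0].astype(int)-t["image"][...,2]>30)[0]))
E
```

```text
side bar (array([607.8, 298.5]), array([103.2,  14.3]), 85.5, 358, np.float64(0.17))
top tin (array([ 608. , -291.1]), array([65.6, 65.7]), 75.0, 443, np.float64(0.1945)) bar (array([609.1, 295.9]), array([107.1,  15.1]), 85.2, 155, np.float64(0.1731))
```

View pics/s8.png

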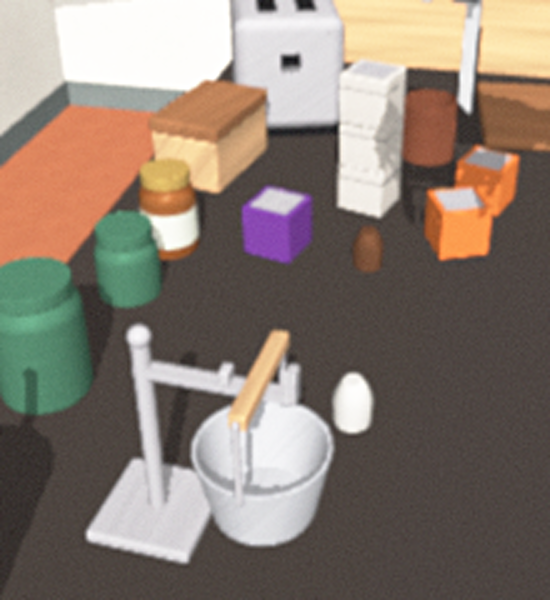

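The pail hangs level at crop (262,460), with its bar in the seat. The column of three is upright at (372,140), and the top tin is about 6 mm off the one below. Handing in.

```bash
python3 -c "
from bench import robot
print(robot.close_job())"
```

```text
the job is handed in; nothing more can be done
None
```

I stacked the single tin on the column of two, about 6 mm off centre (12 mm allowed), hung the pail level with its bar in the hook's seat, and handed the job in at about 17 s of the 64 s; no verdict came back.

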